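# Load a tenoned rail into a drilling box up to its hidden stop and clamp it

## Robot

A 6-joint arm with a two-finger parallel gripper is mounted at the origin on a cart in front of the work surface, level with it; the furniture and walls round the work are solid. World frame = base frame: x ahead of the robot, y to its left, z up, the work surface at z = 0. Lengths are in m, angles in degrees, forces in N, time in s.
With the tool pointing down it reaches from about 0.275 to 0.825 m from the base axis. Payload 4.9 kg.
Tool frame: the origin (TCP) lies between the finger pads; the fingertips stand 19 mm ahead of it and the grasp point (between the pads) is the TCP; z points along the fingers, y is the line along which they close (so a half turn about z gives the same grasp; the last joint's range is limited). The gripper opens to 85 mm and grips with 20 to 120 N. Pads are 22 mm wide; open, the fingers measure 114 mm over their backs; the gripper's body (76 mm by 85 mm) begins 54 mm behind the grasp point. The pads swing forward as they close: fully open they stand 13 mm farther back than shut.
Start: joints at [-73.579, 18.69, -11.035, 60.275, 0, 82.311], TCP at [0.225, -0.502, 0.25] pointing down, gripper open.
Joint ranges: [-152.03, 152.03], [-55.5, 102.48], [-74.3, 77.21], [-110.64, 120.58], [-84.22, 78.4], [-180, 180]. Speed limits (degrees/s): [147.25, 147.25, 180, 180, 180, 180].

## Interface

Orientations are given as [roll, pitch, yaw] about the fixed x, y, z axes, in that order (R = Rz(yaw) Ry(pitch) Rx(roll)).
In Python, from plant import manip gives the robot as it stands.
- The arm moves only by the shell command python3 -m jog 'ROWS' [FORCE]. ROWS is JSON, a list of rows, each an object of numbers: "grip": the closure, from 0 (fully open) to 1 (shut); "dx", "dy", "dz": the shift along the tool's x, y, z in m; "twist": the turn about the tool's z in degrees. A call has 1 to 20 rows; each row is the pose to reach, as a shift and turn from the pose commanded when the call began, along the tool's axes at that moment; what a row does not reach only later rows make up. A row lasts 1/12 s, in which the tool goes at most 41.7 mm and 7.16 degrees, less where a joint would pass 70% of its speed; a pose out of reach is approached as far as the arm can. A call with a gripper value outside its range is refused whole. The fingers move at their own pace and stop on an object; FORCE is the grip in N (left out, the last holds). Time passes only in rows, so rows that repeat a pose let the fingers close. It gives the time, the measured TCP pose, the force, the opening and the grip force at its end, in the units of the state.
- manip.read_state(): the state, without advancing time (a new reading comes with each control period).
- manip.read_camera(name): name is "scene" or "top" or "wrist"; returns a dict with "frame" (400x640x3 uint8, red, green, blue), "mtx" (3x3 intrinsics, pixels), "world_from_camera" (4x4, takes a point from camera to world coordinates); the wrist camera has in their place "T_tool_cam" (4x4, takes a point from camera to tool coordinates, whose origin is the TCP and whose axes are the flange's). Camera axes: x right, y down, z forward; pixel columns grow to the right and rows downward; lengths in m; the calibration is good to about 2 mm. A picture is of the moment at which its call begins: read the wrist's pose just before it. There is no depth.
- manip.job_done(): hands the job in; it is judged then, once.
The state is a dict: "time": time; "joints": joint angles; "qd": joint speeds; "joint_torque": joint torques, N m; "ee_pos": TCP position; "tool_rot": TCP orientation; "contact_force": force on the tool from outside, world axes, zero at the start; "wrist_torque": the same for the moment, N m; "gripper_width": finger opening in m; "gripper_force": force on a finger pad.
Only numpy, scipy, OpenCV 4.12 (cv2) and the standard library are available. Lean on these libraries where they do the work, as an engineer would, in place of code of your own. Each camera call takes 0.05 s, during which the arm holds its last target. There are 200 camera calls.

## Task

Load the beech rail end into the aluminium drilling box, tenon first, and push it gently in along the box until it has pressed the hidden end stop fully home: the stop gives a little before it is solid, so do not ram it. Then let go of the rail and swing the hold-down clamp all the way down. Leave the other things on the bench where they are.

Things in the scene. Friction and masses are not known exactly. Their poses are not given: they have to be found in the camera images.
- rail: Loose beech rail end, 0.12 to 0.24 kg, lying flat, tenon pointing roughly away from the robot. Block 45 wide (own x), 118 long (y -49 to +69 mm), 45 high; a tenon 12 wide, 20 long, 30 high (8 to 38 mm above the underside) continues at the -y end to y = -69, so 138 mm overall. Origin on the underside, mid-width, middle of the overall length; z up.
- tenon_end (a point): Middle of the tenon's end face: 69 mm from the rail's origin along its -y, 23 mm above its underside.
- jig: Aluminium drilling box fixed to the table, a blind tunnel open only towards the robot. Origin on the table under the middle of its mouth; x points into the tunnel, z up. Base plate 8 mm thick, 69 wide, from x = -70 to +118 mm; the rail rests on it. Bolting flanges 110 wide, 6 high, x = 7 to 117 mm. Over 30 N in all between rail and box (sides, base, stop) damages it.
- mouth (a point): Middle of the tunnel's mouth, 32 mm above the table (axes as the box). Tunnel 49 wide (2 mm play each side of the rail) and 48 high from the base plate's top: roof underside at 56, roof top at 64 mm above the table; walls 69 wide outside. Flared lead-ins from 2 mm before to 11 mm behind the mouth.
- end_stop (a joint): How far the end stop's button is pressed, m: 0 out (start), 0.005 fully home. It is out of sight on the tunnel's middle line, its face at first 50 to 72 mm behind the mouth, different each time, not measured. It resists with 6 N over its 5 mm, then is solid (a hard rubber backing); it does not spring back. A rail not pressed down slides in with 1 to 3 N. At home 61 to 83 mm of rail stick out.
- clamp (a joint): Angle of the hold-down clamp, rad: 0 raised (handle 68 degrees above level, leaning towards the mouth), 1.152 fully down (handle 2 degrees above level, its foot through the roof slot to 1.5 mm above the rail). Friction of 0.12 N m holds it where it is left; 1 to 4 N at the tip move it. Starts between 0 and 0.22.
- clamp_hinge (a point): The clamp's hinge axis (along the jig's y), 95 mm behind the mouth, 82 mm above the table.
- clamp_tip (a point): Middle of the round end of the clamp's black handle, 90 mm from the hinge; the handle is 18 mm thick round this point. It swings in the jig's x-z plane, upwards of the hinge and towards the mouth, and comes down in an arc towards the robot to 5 mm behind the mouth and 85 mm above the table.
- tape_measure: Bystander: tape measure, 72x86x34. Origin under its middle.
- oak: Bystander: small oak offcut, 32x82x22. Origin under its middle.
- brush: Bystander: flat dust brush, 49x200x20, lying across in front of the drilling box. Origin under its middle.
- marker: Bystander: felt marker, 18x123x20. Origin under its middle.

How it is judged (in metres and radians):
On the way, in this order (a step that is already met when the one before it is completed fails the run):
1. the rail, tenon first in the tunnel, has pressed the end stop home while the clamp is still up (value of joint end_stop above 0.004 m and x of tenon_end in the frame of jig above 0.045 m and value of joint clamp below 0.6 rad), for 0.2 s.
2. the clamp is swung fully down (value of joint clamp above 1.05 rad), for 0.2 s.
At the end, for the whole second after the job is handed in: The rail lies flat and in line in the tunnel (0.1 rad, 6 mm), tenon foremost and more than 45 mm behind the mouth, the end stop pressed at least 4 of its 5 mm, the clamp down within 0.1 rad of its limit, all at rest and released (value of joint end_stop above 0.004 m and x of tenon_end in the frame of jig above 0.045 m and y of tenon_end in the frame of jig between -0.006 and 0.006 m and angle between the y axis of rail and the x axis of jig, either way round below 0.1 rad and angle between rail's own z axis and vertical below 0.06 rad and value of joint clamp above 1.05 rad and linear speed of rail below 0.02 m/s); the robot touches nothing.
It fails at once if the rail and the drilling box press on each other with more than 30 N (contact force between rail and jig above 30 N).
It fails at once if a bystander is moved by more than 30 mm (distance of any of tape_measure, oak, brush, marker from where it was at the start of the episode above 0.03 m).
It also fails if it takes over 61 s, if anything falls off the work surface, if the arm or the gripper's body presses on something with over 40 N, if the wrist force passes 120 N, or if a joint passes its speed limit or range.

## Working session

There is one attempt and no reset: what is moved stays moved. The work goes in short steps, Python scripts to look and compute and a shell command to move; the robot and the scene stay as the last step left them, time stands still between calls to the robot, and variables do not carry over. Pictures are saved under pics/ and viewed, at most 10 in all, crops included, and the job is handed in when it is done.

```bash
ls; mkdir -p pics; python3 - <<'E'
from plant import manip
import cv2
s=manip.read_state(); print(s['time'],s['ee_pos'],s['tool_rot'],s['gripper_width'])
for n in('top','scene'):
    c=manip.read_camera(n); cv2.imwrite(f'pics/{n}0.png',c['frame'][:,:,::-1]); print(n,c['mtx'].round(1).tolist(),c['world_from_camera'].round(4).tolist())
E
```

```text
pics
0.0 [ 0.22451181 -0.50150344  0.24949838] [-1.79902319e+02 -1.33375086e-02  2.41103617e+01] 0.08525648225958084
top [[510.7, 0.0, 320.1], [0.0, 510.7, 206.6], [0.0, 0.0, 1.0]] [[-0.0156, -0.9895, 0.1435, 0.3793], [-0.9999, 0.0164, 0.0042, 0.2617], [-0.0065, -0.1434, -0.9896, 1.2298], [0.0, 0.0, 0.0, 1.0]]
scene [[459.5, 0.0, 319.6], [0.0, 459.5, 194.2], [0.0, 0.0, 1.0]] [[0.2338, 0.4209, -0.8765, 1.2758], [0.9723, -0.1068, 0.2081, 0.0772], [-0.006, -0.9008, -0.4342, 0.4908], [0.0, 0.0, 0.0, 1.0]]
```

View pics/top0.png

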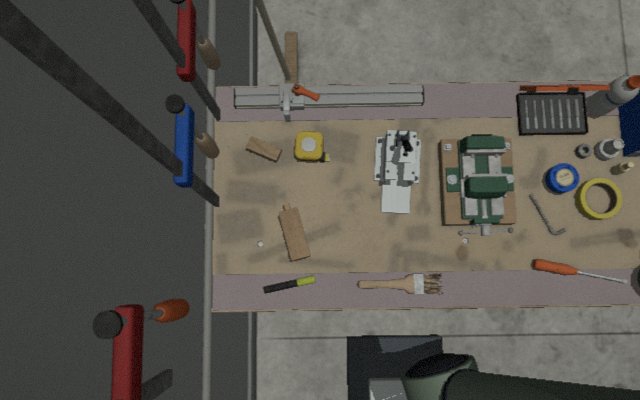

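View pics/scene0.png

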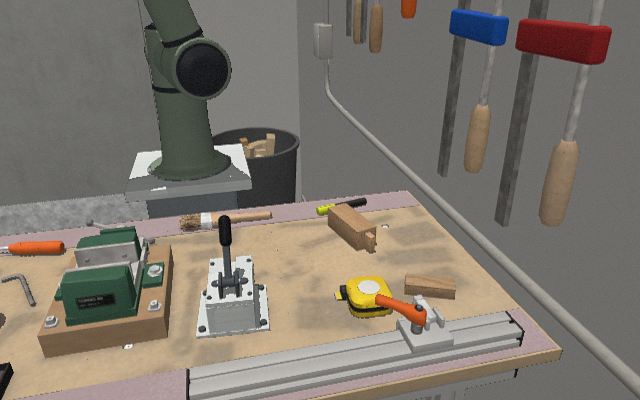

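The top view shows the rail at about (294,232) with its tenon at (286,208). The jig is at (398,160) and its white base tongue runs to (396,213). The brush is at (400,284), the marker at (290,284), the tape at (309,146) and the oak at (264,149). In the scene view the clamp is raised at (224,230).

```bash
cat > h.py <<'E'
import numpy as np, cv2
from plant import manip
from scipy.spatial.transform import Rotation as R
def cam(n):
    s=manip.read_state(); c=manip.read_camera(n)
    if 'world_from_camera' in c: T=c['world_from_camera']
    else:
        W=np.eye(4); W[:3,:3]=R.from_euler('xyz',s['tool_rot'],degrees=True).as_matrix(); W[:3,3]=s['ee_pos']
        T=W@c['T_tool_cam']
    return c['frame'][:,:,::-1].copy(),c['mtx'],np.array(T)
def ray(K,T,u,v,z):
    d=T[:3,:3]@np.linalg.inv(K)@[u,v,1]; o=T[:3,3]
    return o+d*(z-o[2])/d[2]
def proj(K,T,p):
    q=np.linalg.inv(T)@np.r_[p,1]; q=K@q[:3]; return q[:2]/q[2]
E
python3 - <<'E'
from h import *
f,K,T=cam('top')
cv2.imwrite('pics/c1.png',cv2.resize(f[110:300,240:450],None,fx=3,fy=3,interpolation=cv2.INTER_CUBIC))
for n,u,v,z in [('tenon',286,207,.03),('rail end',301,260,.045),('tongueL',382,213,.008),('tongueR',409,213,.008),('mouth',397,187,.064),('brush',400,284,.01),('marker',290,284,.01)]: print(n,ray(K,T,u,v,z).round(3))
E
```

```text
tenon [0.554 0.348 0.03 ]
rail end [0.427 0.313 0.045]
tongueL [0.538 0.118 0.008]
tongueR [0.537 0.053 0.008]
mouth [0.591 0.088 0.064]
brush [0.369 0.081 0.01 ]
marker [0.373 0.341 0.01 ]
```

View pics/c1.png

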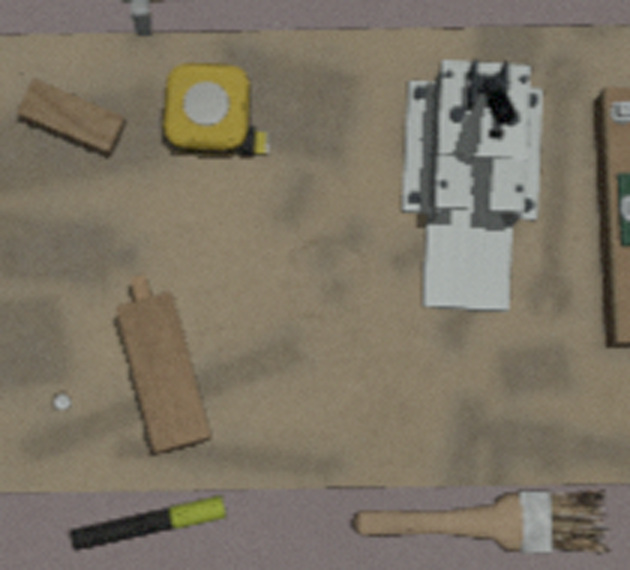

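The zoomed crop shows the rail's top-face corners at about (121,315), (172,294), (210,437) and (152,453). The tongue's front corners are at (424,306) and (509,309), and the clamp handle leans towards the mouth.

```bash
python3 - <<'E'
from h import *
c=manip.read_camera('top');K=c['mtx'];T=np.array(c['world_from_camera'])
g=lambda u,v,z:ray(K,T,u/3+240-.33,v/3+110-.33,z)
a,b,cc,d=[g(u,v,.045) for u,v in [(121,315),(172,294),(210,437),(152,453)]]
print(a,b,cc,d); y=((cc+d)-(a+b))/2; L=np.linalg.norm(y[:2]); y/=L
print('len',L,'w',np.linalg.norm(a-b),np.linalg.norm(cc-d),'tenon dir yaw',np.degrees(np.arctan2(-y[1],-y[0])),'block ctr',(a+b+cc+d)/4,'rear',(cc+d)/2)
p,q=g(424,306,.008),g(509,309,.008); r,s=g(426,227,.008),g(513,227,.008)
print('tongue',p,q,r,s)
m=g(437,208,.064),g(527,210,.064),g(441,62,.064),g(530,68,.064);print('roof',*[x.round(3) for x in m])
for e,f in((p,q),(q,p)): pass
st=manip.read_state();Rm=R.from_euler('xyz',st['tool_rot'],degrees=True).as_matrix()
print(Rm.round(3).tolist())
C=(a+b+cc+d)/4; C[2]=.25
print('to rail in tool', Rm.T@(C-st['ee_pos']),st['ee_pos'])
E
```

```text
[0.53354267 0.36088266 0.045     ] [0.54943241 0.32094143 0.045     ] [0.43759509 0.29265567 0.045     ] [0.42602858 0.33746843 0.045     ]
len 0.11268089069377257 w 0.042985871442506575 0.04628140085395139 tenon dir yaw 13.262269989633689 block ctr [0.48664969 0.32798705 0.045     ] rear [0.43181183 0.31506205 0.045     ]
tongue [0.54165071 0.12021981 0.008     ] [0.53809553 0.05205992 0.008     ] [0.60617062 0.11649149 0.008     ] [0.60498705 0.0461049  0.008     ]
roof [0.611 0.114 0.064] [0.608 0.045 0.064] [0.727 0.107 0.064] [0.721 0.037 0.064]
[[0.913, 0.408, -0.0], [0.408, -0.913, 0.001], [0.0, -0.001, -1.0]]
to rail in tool [ 5.78131853e-01 -6.50275608e-01  5.38942821e-04] [ 0.22459251 -0.50172441  0.24981564]
```

```bash
python3 -m jog '[{"dx":0.56,"dy":-0.64,"twist":-100},{"dx":0.56,"dy":-0.64,"twist":-100},{"dx":0.56,"dy":-0.64,"twist":-100},{"dx":0.56,"dy":-0.64,"twist":-100},{"dx":0.56,"dy":-0.64,"twist":-100},{"dx":0.56,"dy":-0.64,"twist":-100},{"dx":0.56,"dy":-0.64,"twist":-100},{"dx":0.56,"dy":-0.64,"twist":-100},{"dx":0.56,"dy":-0.64,"twist":-100},{"dx":0.56,"dy":-0.64,"twist":-169},{"dx":0.56,"dy":-0.64,"twist":-169},{"dx":0.56,"dy":-0.64,"twist":-169},{"dx":0.56,"dy":-0.64,"twist":-169},{"dx":0.56,"dy":-0.64,"twist":-169},{"dx":0.56,"dy":-0.64,"twist":-169},{"dx":0.56,"dy":-0.64,"twist":-169},{"dx":0.56,"dy":-0.64,"twist":-169},{"dx":0.56,"dy":-0.64,"twist":-169},{"dx":0.56,"dy":-0.64,"twist":-169},{"dx":0.56,"dy":-0.64,"twist":-169}]'; python3 -c "
from plant import manip
s=manip.read_state();print(s['time'],s['joints'],s['ee_pos'],s['tool_rot'])"
```

```text
0.2 [-7.35795728e+01  1.87157074e+01 -1.10682690e+01  6.02730433e+01
  5.88807784e-04  8.23097955e+01] [ 0.22459251 -0.50172441  0.24981564] [-1.79943572e+02 -8.21370833e-03  2.41106274e+01]$[0]: bad value
```

```bash
python3 -m jog '[{"grip":0,"dx":0.03,"dy":-0.03,"dz":0,"twist":-7}]'; echo; python3 -m jog '[{"grip":0,"dx":0.03,"dy":-0.03,"dz":0,"twist":-100}]'
```

```text
time: 0.28
ee_pos: [0.2383, -0.4682, 0.2497]
tool_rot: [179.8, 0.1, 30.9]
contact_force: [1.2, -1.5, 1.0]
gripper_width: 0.0853
gripper_force: 0.0

time: 0.37
ee_pos: [0.2497, -0.4232, 0.2495]
tool_rot: [180.0, -0.0, 38.5]
contact_force: [0.7, 0.3, 0.0]
gripper_width: 0.0859
gripper_force: 0.0
```

```bash
python3 -m jog '[{"grip":0,"dx":0.627,"dy":-0.454,"dz":0,"twist":-90},{"grip":0,"dx":0.627,"dy":-0.454,"dz":0,"twist":-90},{"grip":0,"dx":0.627,"dy":-0.454,"dz":0,"twist":-90},{"grip":0,"dx":0.627,"dy":-0.454,"dz":0,"twist":-90},{"grip":0,"dx":0.627,"dy":-0.454,"dz":0,"twist":-90},{"grip":0,"dx":0.627,"dy":-0.454,"dz":0,"twist":-90},{"grip":0,"dx":0.627,"dy":-0.454,"dz":0,"twist":-90},{"grip":0,"dx":0.627,"dy":-0.454,"dz":0,"twist":-90},{"grip":0,"dx":0.627,"dy":-0.454,"dz":0,"twist":-90},{"grip":0,"dx":0.627,"dy":-0.454,"dz":0,"twist":-90},{"grip":0,"dx":0.627,"dy":-0.454,"dz":0,"twist":-155},{"grip":0,"dx":0.627,"dy":-0.454,"dz":0,"twist":-155},{"grip":0,"dx":0.627,"dy":-0.454,"dz":0,"twist":-155},{"grip":0,"dx":0.627,"dy":-0.454,"dz":0,"twist":-155},{"grip":0,"dx":0.627,"dy":-0.454,"dz":0,"twist":-155},{"grip":0,"dx":0.627,"dy":-0.454,"dz":0,"twist":-155},{"grip":0,"dx":0.627,"dy":-0.454,"dz":0,"twist":-155},{"grip":0,"dx":0.627,"dy":-0.454,"dz":0,"twist":-155},{"grip":0,"dx":0.627,"dy":-0.454,"dz":0,"twist":-155},{"grip":0,"dx":0.627,"dy":-0.454,"dz":0,"twist":-155}]'
```

```text
time: 2.03
ee_pos: [0.4614, 0.3267, 0.2496]
tool_rot: [179.9, 0.0, -177.9]
contact_force: [-0.7, -0.8, 0.7]
gripper_width: 0.0851
gripper_force: 0.0
```

```bash
python3 -m jog '[{"grip":0,"dx":0,"dy":0,"dz":0,"twist":-11},{"grip":0,"dx":0,"dy":0,"dz":0,"twist":-11},{"grip":0,"dx":0,"dy":0,"dz":0,"twist":-11}]'; python3 - <<'E'
from h import *
f,K,T=cam('wrist'); cv2.imwrite('pics/w1.png',f); print(K.tolist(),T.round(4).tolist(),manip.read_state()['joints'])
E
```

```text
time: 2.28
ee_pos: [0.4603, 0.3224, 0.2498]
tool_rot: [-180.0, -0.0, -167.4]
contact_force: [0.2, 0.7, 0.1]
gripper_width: 0.0855
gripper_force: 0.0
[[283.68090917313975, 0.0, 320.6096528535255], [0.0, 283.68090917313975, 201.95754616288085], [0.0, 0.0, 1.0]] [[-0.2179, 0.928, 0.3021, 0.3822], [0.976, 0.2073, 0.0671, 0.3041], [-0.0004, 0.3094, -0.9509, 0.3738], [0.0, 0.0, 0.0, 1.0]] [ 2.74578020e+01  1.99898747e+01 -9.19995509e+00  6.08459943e+01
  1.40739604e-05  1.50231668e+01]
```

View pics/w1.png

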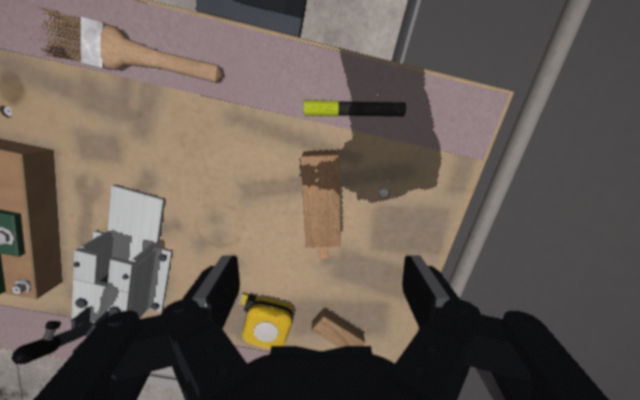

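The wrist view shows the rail's top face with its rear edge at about (301..340,162) and its front edge at about (306..341,247). The tenon tip is at (324,258). The jig tongue's corners are at (113,185) and (165,199).

```bash
python3 - <<'E'
from h import *
f,K,T=cam('wrist'); 
hsv=cv2.cvtColor(f,cv2.COLOR_BGR2HSV)
c=f[130:280,270:380]; cv2.imwrite('pics/w1c.png',cv2.resize(c,None,fx=4,fy=4,interpolation=cv2.INTER_CUBIC))
P=[ray(K,T,u,v,.045) for u,v in [(301.5,162),(340,163),(341,247),(306,247)]]
for p in P: print(p.round(4))
fr=(P[2]+P[3])/2;re=(P[0]+P[1])/2;d=fr-re
print('rear',re,'len',np.linalg.norm(d),'yaw',np.degrees(np.arctan2(d[1],d[0])))
for u,v in [(113,185),(165,199)]: print('tongue',ray(K,T,u,v,.008).round(4))
E
```

```text
[0.4438 0.2948 0.045 ]
[0.4353 0.3389 0.045 ]
[0.5407 0.3658 0.045 ]
[0.5504 0.3218 0.045 ]
rear [0.43954445 0.31682058 0.045     ] len 0.1093904581319316 yaw 14.27059026317253
tongue [0.5349 0.0546 0.008 ]
tongue [0.5398 0.1232 0.008 ]
```

View pics/w1c.png

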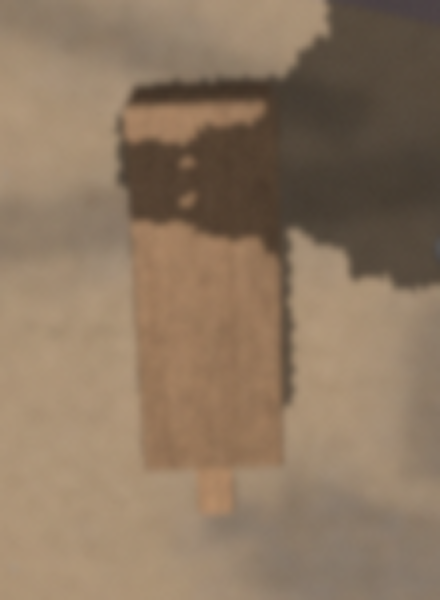

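The crop puts the rail's top rear edge at row 155.7 (full image) and its front edge at row 247. The rear is therefore at about (0.432,0.315) with yaw about 13.8°, which agrees with the top camera.

```bash
python3 -m jog '[{"grip":0,"dx":-0.002,"dy":0,"dz":0.1,"twist":-1.2},{"grip":0,"dx":-0.002,"dy":0,"dz":0.1,"twist":-1.2},{"grip":0,"dx":-0.002,"dy":0,"dz":0.16,"twist":-1.2},{"grip":0,"dx":-0.002,"dy":0,"dz":0.18,"twist":-1.2},{"grip":0,"dx":-0.002,"dy":0,"dz":0.2,"twist":-1.2},{"grip":0,"dx":-0.002,"dy":0,"dz":0.22,"twist":-1.2},{"grip":0,"dx":-0.002,"dy":0,"dz":0.222,"twist":-1.2},{"grip":0,"dx":-0.002,"dy":0,"dz":0.222,"twist":-1.2},{"grip":0.3,"dx":-0.002,"dy":0,"dz":0.222,"twist":-1.2},{"grip":1,"dx":-0.002,"dy":0,"dz":0.222,"twist":-1.2},{"grip":1,"dx":-0.002,"dy":0,"dz":0.222,"twist":-1.2},{"grip":1,"dx":-0.002,"dy":0,"dz":0.222,"twist":-1.2},{"grip":1,"dx":-0.002,"dy":0,"dz":0.222,"twist":-1.2},{"grip":1,"dx":-0.002,"dy":0,"dz":0.222,"twist":-1.2},{"grip":1,"dx":-0.002,"dy":0,"dz":0.222,"twist":-1.2},{"grip":1,"dx":-0.002,"dy":0,"dz":0.222,"twist":-1.2}]' 60
```

```text
time: 3.72
ee_pos: [0.4641, 0.3233, 0.0304]
tool_rot: [180.0, 0.2, -166.3]
contact_force: [-0.1, -0.8, 6.6]
gripper_width: 0.0444
gripper_force: 62.5
```

```bash
python3 -m jog '[{"grip":1,"dx":-0.002,"dy":0,"dz":-0.01,"twist":0},{"grip":1,"dx":-0.002,"dy":0,"dz":-0.04,"twist":0},{"grip":1,"dx":-0.002,"dy":0,"dz":-0.08,"twist":0},{"grip":1,"dx":0.02,"dy":-0.04,"dz":-0.11,"twist":4},{"grip":1,"dx":0.04,"dy":-0.08,"dz":-0.12,"twist":8},{"grip":1,"dx":0.06,"dy":-0.12,"dz":-0.12,"twist":12},{"grip":1,"dx":0.08,"dy":-0.16,"dz":-0.12,"twist":17.5},{"grip":1,"dx":0.1,"dy":-0.19,"dz":-0.12,"twist":17.5},{"grip":1,"dx":0.107,"dy":-0.2085,"dz":-0.12,"twist":17.5},{"grip":1,"dx":0.107,"dy":-0.2085,"dz":-0.12,"twist":17.5},{"grip":1,"dx":0.107,"dy":-0.2085,"dz":-0.12,"twist":17.5},{"grip":1,"dx":0.107,"dy":-0.2085,"dz":-0.12,"twist":17.5}]'
python3 - <<'E'
from h import *
f,K,T=cam('wrist'); cv2.imwrite('pics/w2.png',cv2.resize(f[150:400,160:480],None,fx=2.4,fy=2.4,interpolation=cv2.INTER_CUBIC)); cv2.imwrite('pics/w2full.png',f);np.savez('w2.npz',f=f,K=K,T=T)
E
```

```text
time: 4.72
ee_pos: [0.4086, 0.0947, 0.1491]
tool_rot: [180.0, 0.1, 176.2]
contact_force: [-0.5, 0.2, -1.1]
gripper_width: 0.0439
gripper_force: 62.2
```

View pics/w2.png

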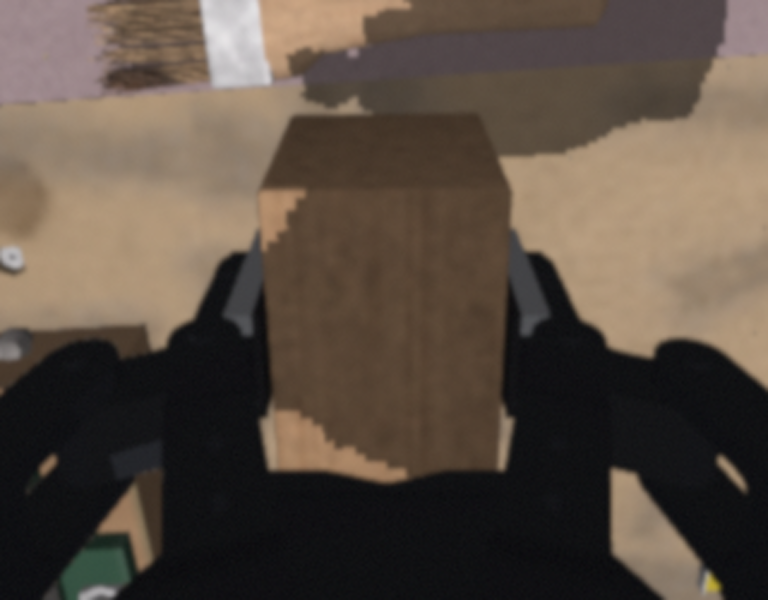

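The wrist view shows the rail held squarely. Its top rear edge is at crop row 188, from (262) to (510), so the jig itself is hidden. I'll compare rail and jig in the top camera instead.

Current pose (0.4086,0.0947,0.149); the target is (0.492,0.0895,0.055).

```bash
python3 -m jog '[{"grip":1,"dx":-0.04,"dy":0,"dz":0.02,"twist":0},{"grip":1,"dx":-0.0835,"dy":0,"dz":0.06,"twist":0},{"grip":1,"dx":-0.0835,"dy":0,"dz":0.094,"twist":0},{"grip":1,"dx":-0.0835,"dy":0,"dz":0.094,"twist":0},{"grip":1,"dx":-0.0835,"dy":0,"dz":0.094,"twist":0}]'
python3 - <<'E'
from h import *
z=np.load('w2.npz'); r=ray(z['K'],z['T'],320.8,228,.1645); print('rear rel TCP (world)',r-[.4086,.0947,.149])
f,K,T=cam('top'); cv2.imwrite('pics/t3.png',cv2.resize(f[130:270,330:470],None,fx=4.2,fy=4.2,interpolation=cv2.INTER_CUBIC)); np.savez('t3.npz',K=K,T=T)
print(manip.read_state()['ee_pos'])
E
```

```text
time: 5.18
ee_pos: [0.4891, 0.0903, 0.0513]
tool_rot: [-180.0, -0.4, 176.3]
contact_force: [-0.5, -0.1, -2.2]
gripper_width: 0.044
gripper_force: 62.3
rear rel TCP (world) [-0.0332717   0.00127722  0.0155    ]
[0.48944058 0.09022906 0.05308951]
```

View pics/t3.png

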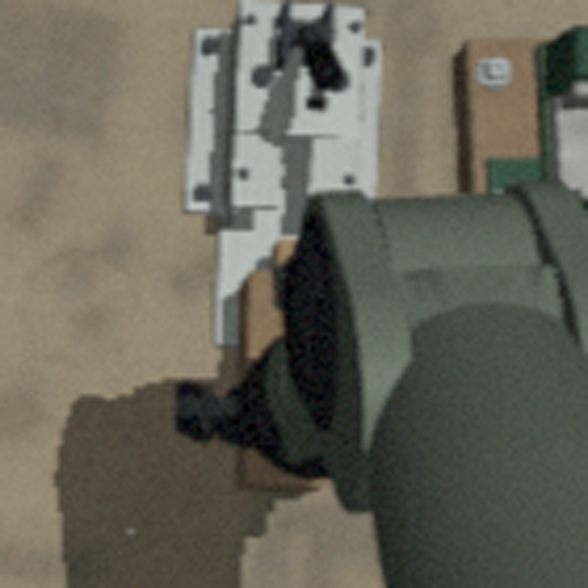

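The top view shows the arm hiding the right side. The rail's left top edge runs from (245,272) to (240,487). The tongue's left edge is at x≈218 (rows 235-345), its front-left corner at (216,345), and the tenon is at about (288,250).

```bash
python3 - <<'E'
from h import *
z=np.load('t3.npz');K,T=z['K'],z['T']
g=lambda u,v,h:ray(K,T,u/4.2+330-.4,v/4.2+130-.4,h)
for n,u,v,h in [('railF',245,272,.0685),('railR',240,487,.0685),('tongF',216.5,345,.008),('tongB',220,235,.008),('roofL',232,207,.064),('roofLb',240,5,.064),('flL',184,211,.006),('flLb',193,30,.006)]: print(n,g(u,v,h).round(4))
E
```

```text
railF [0.5736 0.11   0.0685]
railR [0.4558 0.1167 0.0685]
tongF [0.5415 0.1199 0.008 ]
tongB [0.6056 0.1158 0.008 ]
roofL [0.6109 0.1153 0.064 ]
roofLb [0.7261 0.1069 0.064 ]
flL [0.6205 0.1359 0.006 ]
flLb [0.7287 0.1273 0.006 ]
```

```bash
python3 -m jog '[{"grip":1,"dx":0,"dy":-0.0032,"dz":0.005,"twist":0.4},{"grip":1,"dx":0,"dy":-0.0032,"dz":0.01,"twist":0.4},{"grip":1,"dx":0,"dy":-0.0032,"dz":0.013,"twist":0.4},{"grip":1,"dx":0,"dy":-0.0032,"dz":0.015,"twist":0.4},{"grip":1,"dx":0,"dy":-0.0032,"dz":0.015,"twist":0.4},{"grip":1,"dx":0,"dy":-0.0032,"dz":0.015,"twist":0.4}]'
python3 - <<'E'
from h import *
f,K,T=cam('top'); g=f[130:270,330:470]
f2,K2,T2=cam('scene'); s=f2[180:360,160:340]
o=np.hstack([cv2.resize(g,(400,400),interpolation=cv2.INTER_CUBIC),cv2.resize(s,(400,400),interpolation=cv2.INTER_CUBIC)]); cv2.imwrite('pics/t4.png',o)
s=manip.read_state();print(s['ee_pos'],s['tool_rot'],s['contact_force'],s['wrist_torque'])
E
```

```text
time: 5.73
ee_pos: [0.4912, 0.0859, 0.0398]
tool_rot: [180.0, 0.0, 175.8]
contact_force: [0.7, 0.4, -1.2]
gripper_width: 0.0439
gripper_force: 62.3
[0.49130455 0.08590754 0.03968276] [1.79993882e+02 3.57230387e-02 1.75806219e+02] [-0.16218489 -1.10557315 -1.99668722] [-0.01455437  0.05577425 -0.0074083 ]
```

View pics/t4.png

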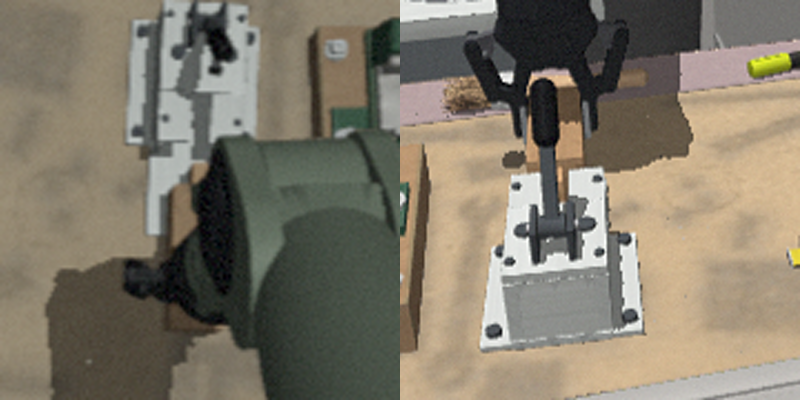

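The combined picture shows the rail set just before the mouth. In the left half its front-left corner is at about (171,185) and the tongue edge at about (148,200). In the right half the rail front is at about (527..583,162), the roof's front edge at about (512..607,171), and the clamp is up.

```bash
python3 - <<'E'
from h import *
z=np.load('t3.npz');K,T=z['K'],z['T']
g=lambda u,v,h:ray(K,T,u/2.857+330-.4,v/2.857+130-.4,h)
for n,u,v,h in [('railF',171,185,.0545),('railR',166,330,.0545),('tongF',147,234,.008),('tongB',149,160,.008)]: print(n,g(u,v,h).round(4))
c=manip.read_camera('scene');K,T=c['mtx'],np.array(c['world_from_camera'])
g=lambda u,v,h:ray(K,T,(u-400)*.45+160-.3,v*.45+180-.3,h)
for n,u,v,h in [('roofFr',512,174,.064),('roofFl',607,168,.064),('roofBr',500,277,.064),('roofBl',608,268,.064),('railR',527,162,.0545),('railL',583,164,.0545)]: print(n,g(u,v,h).round(4))
E
```

```text
railF [0.5759 0.1046 0.0545]
railR [0.4577 0.1128 0.0545]
tongF [0.5421 0.1201 0.008 ]
tongB [0.6055 0.1163 0.008 ]
roofFr [0.6072 0.0478 0.064 ]
roofFl [0.6163 0.1178 0.064 ]
roofBr [0.7269 0.0373 0.064 ]
roofBl [0.7347 0.1059 0.064 ]
railR [0.578  0.0589 0.0545]
railL [0.5915 0.1012 0.0545]
```

```bash
python3 -m jog '[{"grip":1,"dx":-0.006,"dy":0.001,"dz":0,"twist":0},{"grip":1,"dx":-0.012,"dy":0.001,"dz":0,"twist":0},{"grip":1,"dx":-0.018,"dy":0.001,"dz":0,"twist":0},{"grip":1,"dx":-0.024,"dy":0.001,"dz":0,"twist":0},{"grip":1,"dx":-0.028,"dy":0.001,"dz":0,"twist":0},{"grip":1,"dx":-0.028,"dy":0.001,"dz":0,"twist":0}]' 35; echo;  python3 -m jog '[{"grip":1,"dx":-0.002,"dy":0,"dz":0,"twist":0},{"grip":1,"dx":-0.004,"dy":0,"dz":0,"twist":0},{"grip":1,"dx":-0.006,"dy":0,"dz":0,"twist":0},{"grip":1,"dx":-0.008,"dy":0,"dz":0,"twist":0}]'
```

```text
time: 6.38
ee_pos: [0.5207, 0.0847, 0.0394]
tool_rot: [180.0, 0.1, 175.8]
contact_force: [0.1, 0.4, -2.0]
gripper_width: 0.0443
gripper_force: 62.3

time: 6.72
ee_pos: [0.5271, 0.0843, 0.0393]
tool_rot: [-180.0, -0.0, 175.8]
contact_force: [0.9, 0.1, -1.8]
gripper_width: 0.0441
gripper_force: 62.3
```

```bash
for i in 1 2 3; do python3 -m jog '[{"grip":1,"dx":-0.0015,"dy":0,"dz":0,"twist":0},{"grip":1,"dx":-0.003,"dy":0,"dz":0,"twist":0},{"grip":1,"dx":-0.0045,"dy":0,"dz":0,"twist":0},{"grip":1,"dx":-0.006,"dy":0,"dz":0,"twist":0}]' 30 | egrep 'ee_pos|contact|tool_rot|gripper_f'; done
```

```text
ee_pos: [0.5323, 0.0843, 0.0391]
tool_rot: [179.9, -0.1, 175.8]
contact_force: [-2.4, 2.5, -1.3]
gripper_force: 62.5
ee_pos: [0.5379, 0.0842, 0.0391]
tool_rot: [179.9, -0.1, 175.9]
contact_force: [-1.9, 3.1, -1.9]
gripper_force: 62.5
ee_pos: [0.5445, 0.0838, 0.039]
tool_rot: [179.9, -0.1, 175.9]
contact_force: [-2.1, 3.9, -0.7]
gripper_force: 62.6
```

```bash
python3 -m jog '[{"grip":1,"dx":-0.001,"dy":0.0007,"dz":0,"twist":0},{"grip":1,"dx":-0.002,"dy":0.0015,"dz":0,"twist":0},{"grip":1,"dx":-0.003,"dy":0.0015,"dz":0,"twist":0},{"grip":1,"dx":-0.004,"dy":0.0015,"dz":0,"twist":0}]' | egrep 'ee_pos|contact|tool_rot'; for i in 1 2; do python3 -m jog '[{"grip":1,"dx":-0.001,"dy":0,"dz":0,"twist":0},{"grip":1,"dx":-0.002,"dy":0,"dz":0,"twist":0}]'  | egrep 'ee_pos|contact'; done
```

```text
ee_pos: [0.55, 0.0838, 0.0395]
tool_rot: [-180.0, 0.1, 175.8]
contact_force: [-0.2, 0.9, -2.6]
ee_pos: [0.5516, 0.0837, 0.0394]
contact_force: [-0.3, 0.3, -1.7]
ee_pos: [0.5535, 0.0836, 0.0394]
contact_force: [0.1, 1.2, -3.0]
```

```bash
J="python3 -m jog"; 
$J '[{"grip":1,"dx":-0.001,"dy":0,"dz":0,"twist":0},{"grip":1,"dx":-0.002,"dy":0,"dz":0,"twist":0}]'  | egrep 'ee_pos|contact'
$J '[{"grip":1,"dx":-0.001,"dy":0,"dz":0,"twist":0},{"grip":1,"dx":-0.002,"dy":0,"dz":0,"twist":0}]'  | egrep 'ee_pos|contact'
$J '[{"grip":1,"dx":-0.001,"dy":0,"dz":0,"twist":0},{"grip":1,"dx":-0.002,"dy":0,"dz":0,"twist":0}]'  | egrep 'ee_pos|contact'
```

```text
ee_pos: [0.5554, 0.0836, 0.0394]
contact_force: [-0.7, 0.7, -1.1]
ee_pos: [0.5573, 0.0835, 0.0393]
contact_force: [0.7, 0.4, -1.7]
ee_pos: [0.5586, 0.0835, 0.0392]
contact_force: [-2.7, 0.5, 0.7]
```

```bash
J="python3 -m jog"; 
$J '[{"grip":1,"dx":-0.001,"dy":0,"dz":0,"twist":0},{"grip":1,"dx":-0.002,"dy":0,"dz":0,"twist":0}]'  | egrep 'ee_pos|contact'
$J '[{"grip":1,"dx":-0.001,"dy":0,"dz":0,"twist":0},{"grip":1,"dx":-0.002,"dy":0,"dz":0,"twist":0}]'  | egrep 'ee_pos|contact'
```

```text
ee_pos: [0.5592, 0.0834, 0.039]
contact_force: [-6.4, 1.1, 2.3]
ee_pos: [0.561, 0.0833, 0.039]
contact_force: [-5.7, 0.6, 3.5]
```

```bash
J="python3 -m jog"; 
$J '[{"grip":1,"dx":-0.001,"dy":0,"dz":0,"twist":0},{"grip":1,"dx":-0.002,"dy":0,"dz":0,"twist":0}]'  | egrep 'ee_pos|contact'
$J '[{"grip":1,"dx":-0.0005,"dy":0,"dz":0,"twist":0},{"grip":1,"dx":-0.001,"dy":0,"dz":0,"twist":0}]'  | egrep 'ee_pos|contact'
```

```text
ee_pos: [0.563, 0.0831, 0.039]
contact_force: [-6.2, 0.1, 1.9]
ee_pos: [0.5637, 0.0831, 0.0389]
contact_force: [-7.5, 0.3, 3.2]
```

```bash
J="python3 -m jog"; 
$J '[{"grip":1,"dx":-0.0005,"dy":0,"dz":0,"twist":0},{"grip":1,"dx":-0.001,"dy":0,"dz":0,"twist":0}]'  | egrep 'ee_pos|contact'
```

```text
ee_pos: [0.5637, 0.0831, 0.0388]
contact_force: [-11.1, 1.5, 6.3]
```

```bash
python3 -m jog '[{"grip":1,"dx":-0.0005,"dy":0,"dz":0,"twist":0},{"grip":1,"dx":-0.0005,"dy":0,"dz":0,"twist":0},{"grip":1,"dx":-0.0005,"dy":0,"dz":0,"twist":0},{"grip":1,"dx":-0.0005,"dy":0,"dz":0,"twist":0}]'
```

```text
time: 10.05
ee_pos: [0.5637, 0.0831, 0.0387]
tool_rot: [-180.0, -0.4, 175.8]
contact_force: [-10.3, 1.1, 5.2]
gripper_width: 0.0446
gripper_force: 63.3
```

```bash
python3 -m jog '[{"grip":1,"dx":0.0015,"dy":0,"dz":-0.001,"twist":0},{"grip":1,"dx":0.003,"dy":0,"dz":-0.001,"twist":0},{"grip":0.7,"dx":0.003,"dy":0,"dz":-0.001,"twist":0},{"grip":0.5,"dx":0.003,"dy":0,"dz":-0.001,"twist":0},{"grip":0.2,"dx":0.003,"dy":0,"dz":-0.001,"twist":0},{"grip":0,"dx":0.003,"dy":0,"dz":-0.001,"twist":0},{"grip":0,"dx":0.003,"dy":0,"dz":-0.001,"twist":0},{"grip":0,"dx":0.003,"dy":0,"dz":-0.001,"twist":0},{"grip":0,"dx":0.003,"dy":0,"dz":-0.001,"twist":0}]'; echo; python3 -m jog '[{"grip":0,"dx":0.003,"dy":0,"dz":-0.02,"twist":0},{"grip":0,"dx":0.003,"dy":0,"dz":-0.06,"twist":0},{"grip":0,"dx":0.003,"dy":0,"dz":-0.1,"twist":0},{"grip":0.5,"dx":0.003,"dy":0,"dz":-0.14,"twist":0},{"grip":1,"dx":0.003,"dy":0,"dz":-0.18,"twist":0},{"grip":1,"dx":0.003,"dy":0,"dz":-0.22,"twist":0},{"grip":1,"dx":0.003,"dy":0,"dz":-0.22,"twist":0},{"grip":1,"dx":0.003,"dy":0,"dz":-0.22,"twist":0}]'
python3 - <<'E'
from h import *
f,K,T=cam('wrist')
f2,K2,T2=cam('scene'); s=f2[160:340,130:330]
cv2.imwrite('pics/w5.png',np.hstack([cv2.resize(f,(400,250)),cv2.resize(s,(278,250))]))
cv2.imwrite('pics/s5.png',cv2.resize(s,(800,600) if 0 else (640,576),interpolation=cv2.INTER_CUBIC)); np.savez('s5.npz',K=K2,T=T2)
E
```

```text
time: 10.8
ee_pos: [0.5654, 0.083, 0.0407]
tool_rot: [180.0, 0.1, 175.8]
contact_force: [-0.4, 0.3, -0.5]
gripper_width: 0.0854
gripper_force: 0.0

time: 11.47
ee_pos: [0.5636, 0.0833, 0.2635]
tool_rot: [180.0, 0.4, 175.8]
contact_force: [0.5, -0.1, -0.5]
gripper_width: 0.0257
gripper_force: 0.0
```

View pics/s5.png

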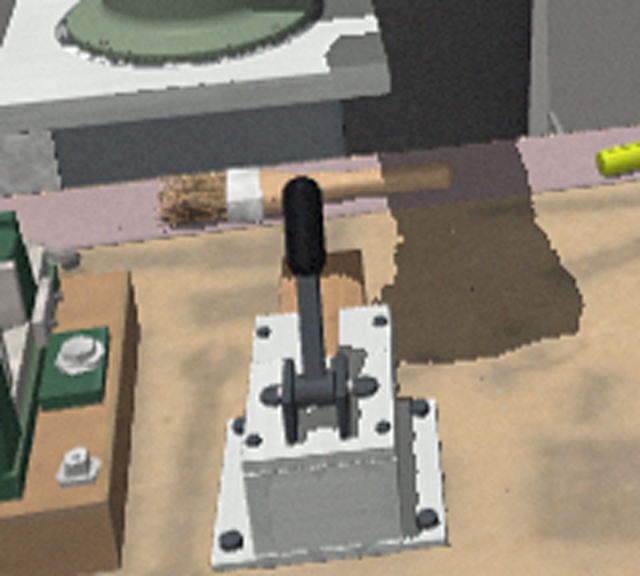

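The scene view shows the rail in the tunnel, released, and the clamp still up. The round end of the black handle is centred at crop (302,195).

```bash
python3 - <<'E'
from h import *
z=np.load('s5.npz')
M=np.array([.6085,.0800]);d=np.array([.9976,-.07])
for a in(0,.1,.2,.3):
    e=np.radians(68)-a; x=.095-.09*np.cos(e); p=np.r_[M+d*x,.082+.09*np.sin(e)]
    u=proj(z['K'],z['T'],p); print(a,p.round(3),((u-[130,160])*3.2).round(0))
p=np.r_[M+d*.095,.082];print('hinge',((proj(z['K'],z['T'],p)-[130,160])*3.2).round(0))
s=manip.read_state();Rm=R.from_euler('xyz',s['tool_rot'],degrees=True).as_matrix()
t=np.array([*(M+d*.106),.26]);print(s['ee_pos'],Rm.T@(t-s['ee_pos']))
E
```

```text
0 [0.67  0.076 0.165] [298. 193.]
0.1 [0.661 0.076 0.162] [299. 192.]
0.2 [0.654 0.077 0.157] [300. 192.]
0.3 [0.647 0.077 0.152] [302. 195.]
hinge [314. 386.]
[0.56129588 0.08324167 0.25976667] [-0.15331978  0.00054779 -0.0002943 ]
```

```bash
python3 -m jog '[{"grip":1,"dx":-0.04,"dy":0,"dz":0,"twist":0},{"grip":1,"dx":-0.08,"dy":0,"dz":0,"twist":0},{"grip":1,"dx":-0.12,"dy":0,"dz":0,"twist":0},{"grip":1,"dx":-0.153,"dy":0,"dz":0,"twist":0},{"grip":1,"dx":-0.153,"dy":0,"dz":0,"twist":0},{"grip":1,"dx":-0.153,"dy":0,"dz":0.03,"twist":0},{"grip":1,"dx":-0.153,"dy":0,"dz":0.06,"twist":0},{"grip":1,"dx":-0.153,"dy":0,"dz":0.09,"twist":0},{"grip":1,"dx":-0.153,"dy":0,"dz":0.09,"twist":0},{"grip":1,"dx":-0.153,"dy":0,"dz":0.09,"twist":0}]'
```

```text
time: 12.4
ee_pos: [0.7115, 0.0721, 0.1668]
tool_rot: [-180.0, -0.4, 175.8]
contact_force: [-0.3, -0.7, 0.6]
gripper_width: -0.0002
gripper_force: 0.0
```

```bash
python3 -m jog '[{"grip":1,"dx":0.008,"dy":0,"dz":0,"twist":0},{"grip":1,"dx":0.015,"dy":0,"dz":0,"twist":0},{"grip":1,"dx":0.021,"dy":0,"dz":0,"twist":0},{"grip":1,"dx":0.027,"dy":0,"dz":0,"twist":0},{"grip":1,"dx":0.032,"dy":0,"dz":0,"twist":0},{"grip":1,"dx":0.036,"dy":0,"dz":0.001,"twist":0},{"grip":1,"dx":0.040,"dy":0,"dz":0.004,"twist":0},{"grip":1,"dx":0.044,"dy":0,"dz":0.007,"twist":0}]'
```

```text
time: 13.07
ee_pos: [0.6703, 0.0754, 0.1638]
tool_rot: [180.0, 0.1, 175.8]
contact_force: [1.1, 0.7, 1.5]
gripper_width: -0.0
gripper_force: 0.8
```

```bash
python3 -m jog '[{"grip":1,"dx":0.004,"dy":0,"dz":0.0035,"twist":0},{"grip":1,"dx":0.0075,"dy":0,"dz":0.007,"twist":0},{"grip":1,"dx":0.0105,"dy":0,"dz":0.0105,"twist":0},{"grip":1,"dx":0.0135,"dy":0,"dz":0.014,"twist":0},{"grip":1,"dx":0.0165,"dy":0,"dz":0.018,"twist":0},{"grip":1,"dx":0.019,"dy":0,"dz":0.0226,"twist":0},{"grip":1,"dx":0.021,"dy":0,"dz":0.027,"twist":0},{"grip":1,"dx":0.023,"dy":0,"dz":0.031,"twist":0},{"grip":1,"dx":0.0245,"dy":0,"dz":0.035,"twist":0},{"grip":1,"dx":0.026,"dy":0,"dz":0.0395,"twist":0}]'
```

```text
time: 13.9
ee_pos: [0.6441, 0.0772, 0.1233]
tool_rot: [-180.0, -0.0, 175.8]
contact_force: [-0.7, 0.2, 1.4]
gripper_width: -0.0
gripper_force: 0.7
```

```bash
python3 -m jog '[{"grip":1,"dx":0.0008,"dy":0,"dz":0.003,"twist":0},{"grip":1,"dx":0.0015,"dy":0,"dz":0.006,"twist":0},{"grip":1,"dx":0.0015,"dy":0,"dz":0.007,"twist":0},{"grip":1,"dx":0.0015,"dy":0,"dz":0.008,"twist":0}]'
```

```text
time: 14.23
ee_pos: [0.6428, 0.0773, 0.1155]
tool_rot: [-180.0, -0.0, 175.8]
contact_force: [-1.4, 0.3, 1.3]
gripper_width: 0.0003
gripper_force: 0.7
```

```bash
python3 -m jog '[{"grip":1,"dx":0,"dy":0,"dz":0.001,"twist":0},{"grip":1,"dx":0,"dy":0,"dz":0.002,"twist":0},{"grip":1,"dx":0,"dy":0,"dz":0.003,"twist":0},{"grip":1,"dx":0,"dy":0,"dz":0.003,"twist":0}]'
```

```text
time: 14.57
ee_pos: [0.643, 0.0773, 0.1131]
tool_rot: [-180.0, 0.0, 175.8]
contact_force: [-1.2, 1.0, 3.2]
gripper_width: 0.0004
gripper_force: 1.1
```

```bash
python3 -m jog '[{"grip":1,"dx":0,"dy":0,"dz":0.001,"twist":0},{"grip":1,"dx":0,"dy":0,"dz":0.002,"twist":0},{"grip":1,"dx":0,"dy":0,"dz":0.003,"twist":0},{"grip":1,"dx":0,"dy":0,"dz":0.003,"twist":0}]'
```

```text
time: 14.9
ee_pos: [0.6431, 0.0774, 0.1126]
tool_rot: [-180.0, 0.1, 175.8]
contact_force: [-7.3, -0.4, 17.6]
gripper_width: -0.0001
gripper_force: 8.8
```

Solid at 17.6 N, so the clamp is at its limit. I'll lift away and check.

```bash
python3 -m jog '[{"grip":1,"dx":0,"dy":0,"dz":-0.02,"twist":0},{"grip":1,"dx":0,"dy":0,"dz":-0.06,"twist":0},{"grip":1,"dx":0,"dy":0,"dz":-0.1,"twist":0},{"grip":1,"dx":0,"dy":0,"dz":-0.13,"twist":0},{"grip":1,"dx":0,"dy":0,"dz":-0.13,"twist":0},{"grip":1,"dx":0,"dy":0,"dz":-0.13,"twist":0}]'
python3 - <<'E'
from h import *
f2,K2,T2=cam('scene'); cv2.imwrite('pics/s6.png',cv2.resize(f2[160:340,130:330],(640,576),interpolation=cv2.INTER_CUBIC))
E
```

```text
time: 15.4
ee_pos: [0.6447, 0.0773, 0.2423]
tool_rot: [180.0, 0.3, 175.8]
contact_force: [-0.8, -0.7, -0.7]
gripper_width: 0.0003
gripper_force: 0.0
```

View pics/s6.png

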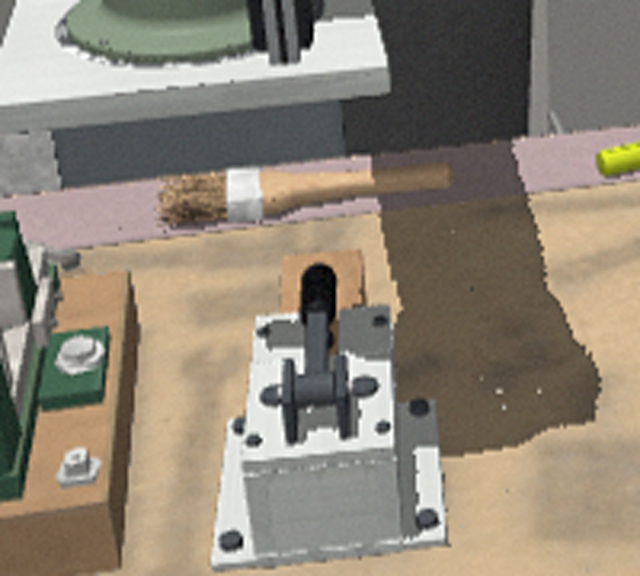

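The clamp handle lies flat at (318,290) over the rail. The rail is in the tunnel, the brush hasn't moved, and the gripper is clear.

```bash
python3 -c "
from plant import manip
print(manip.job_done())"
```

```text
the job is handed in; nothing more can be done
None
```

The job is handed in with no verdict returned: the rail is in the tunnel and stopped solid at about 11 N, the clamp was pressed down until it went solid at about 18 N, the gripper is clear, and the clock read 15.4 s after the last move.

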